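Weigh a model house on the balance

ROBOT

A 7-joint arm with a two-finger parallel gripper is mounted at the origin on the work surface. World frame = base frame: x ahead of the robot, y to its left, z up, the work surface at z = 0. Lengths are in mm, angles in degrees, forces in N, time in s.
With the tool pointing down it reaches from about 425 to 825 mm from the base axis. Payload 3.6 kg.
Tool frame: the origin (TCP) lies midway between the tips of the shut fingers; the grasp point (between the pads) lies 19 mm behind it; z points along the fingers, y is the line along which they close (so a half turn about z gives the same grasp; the last joint's range is limited). The gripper opens to 93 mm and grips with 3 to 60 N. Pads are 15 mm wide; open, the fingers measure 128 mm over their backs; the gripper's body (75 mm by 188 mm) begins 65 mm behind the grasp point.
Start: joints at [-75.201, 35.231, -0.722, 81.555, 0.464, 63.22, -2.315], TCP at [182.594, 623.796, 218.64] pointing down, gripper open.
Joint ranges: [-178.69, 178.69], [-17.37, 117.87], [-77.05, 75.6], [15.02, 138.74], [-78.02, 258.01], [0.78, 113.62], [-162.83, 162.83]. Speed limits (degrees/s): [159.86, 159.86, 180, 180, 180, 180, 180].

INTERFACE

Orientations are given as [roll, pitch, yaw] about the fixed x, y, z axes, in that order (R = Rz(yaw) Ry(pitch) Rx(roll)).
In Python, from cell import env, cams, ticket gives the robot as it stands.
- The arm moves only by the tool carry_out, never from a script. Its argument "targets" is one flat list of numbers, 6 for each row, row after row: the shift along the tool's x, y, z in mm, then the turn, a rotation vector about the tool's x, y, z in rad. A call has exactly 5 rows; each row shifts and turns the commanded pose from where the row before left it, along the tool's axes as they then stand; what a row does not reach is not made up. A row lasts 1/8 s, in which the tool goes at most 62.5 mm and 10.7 degrees, less where a joint would pass 70% of its speed; a pose out of reach is approached as far as the arm can. A call is refused whole if a number of a shift passes 62.5 or a number of a turn 0.188, either way. A call with a gripper value outside its range is refused whole. "claw" is the opening, from 0 (shut) to 1 (fully open), set as the call begins (left out, the last holds). The fingers move at their own pace and stop on an object; "grip_force" is the grip in N (left out, the last holds). Time passes only in rows, so rows that do not move let the fingers close, or fill a call up. It gives the time, the measured TCP pose, the force, the opening and the grip force at its end, in the units of the state.
- env.get_obs(): the state, without advancing time (a new reading comes with each control period).
- cams.grab_frame(name): name is "scene" or "top" or "wrist"; returns (picture, depth): 384x512x3 uint8, blue, green, red; 384x512 float32, mm along the optical axis (not along the pixel's ray), 0 where there is no reading.
- cams.camera_params(name): a dict with "fov_y" (degrees; the focal length in pixels is half the picture's height over the tangent of half this angle, whatever the lens; pixels are square), "cx", "cy" (the principal point, pixels), "dist_coeffs" ([k1, k2, p1, p2, k3] as OpenCV has them; the pictures are not rectified), "R" (3x3) and "t" (3): a world point X has camera coordinates R X + t; the wrist camera has in their place "T_tool_cam" (4x4, takes a point from camera to tool coordinates, whose origin is the TCP and whose axes are the flange's). Camera axes: x right, y down, z forward; pixel columns grow to the right and rows downward; lengths in mm; the calibration is good to about 2 mm. A picture is of the moment at which its call begins: read the wrist's pose just before it. camera_params takes no time and is no camera call.
- ticket.job_done(): hands the job in; it is judged then, once.
Trained networks look in the newest picture that a camera, given by its name, has taken for a name from the list of things; names that differ only in an ending like _2 or _b are one class to them, and where a whole thing is asked for, a point or a joint stands for the part that bears it (a point fixed in the world has none). Each returns a list of dicts, best first, with "score" (0 to 1); they miss things now and then, are a little off and sometimes report something else, mostly with a low value. They report only what shows in the picture. A call takes as long as a camera call.
- cams.spot_in(query, camera): "centre" ([x, y, z] in mm, in the coordinates of the camera as it stood for that picture, good to about 4 mm: the middle of the surface that is visible of it).
- cams.mark_of(query, camera): "centre" ([x, y, z] in mm, in the coordinates of the camera as it stood for that picture, good to about 4 mm: a listed point, or the origin of a listed thing).
The state is a dict: "time": time; "q": joint angles; "joint_vel": joint speeds; "tau": joint torques, N m; "eef_pos": TCP position; "orientation": TCP orientation; "ft_force": force on the tool from outside, world axes, zero at the start; "ft_torque": the same for the moment, N m; "gripper_width": opening from 0.0 (shut) to 1.0 (fully open); "finger_force": force on a finger pad.
Only numpy, scipy, OpenCV 4.12 (cv2) and the standard library are available. Lean on these libraries where they do the work, as an engineer would, in place of code of your own. Each camera call takes 0.05 s, during which the arm holds its last target. There are 200 camera calls.

TASK

The little wooden model house in one pan of the balance weighs about 300 g. Stand the 200 g and the 100 g brass weights upright beside each other in the empty pan, so that the beam comes level, and leave them there; the 500 g and the 50 g weight are not needed.

Things in the scene. Friction and masses are not known exactly. Their poses are not given: they have to be found in the camera images.
- weight_200: 200 g brass knob weight standing on the bench, second largest of four alike (the 500 g: 42 mm across, 61 mm tall): round body 31 mm across and 28 mm high, 12 mm neck up to 36 mm, 18 mm knob, 45 mm tall over all. Origin: centre of its underside; z up. All four stand at least 85 mm apart, centre to centre.
- weight_100: 100 g brass knob weight standing on the bench, third largest of the four (the 50 g: 20 mm across, 28 mm tall): round body 25 mm across and 22 mm high, 10 mm neck up to 29 mm, 14 mm knob, 36 mm tall over all. Origin: centre of its underside; z up.
- pan_floor (a point): Empty steel pan at the beam's -y end: flat floor 124 mm across, 4 mm rim. This point: centre of its floor, 110 mm above the bench with the beam level, 24 mm higher at the start. It stays horizontal and gives way at 2.5 N. y axis along the beam to the house's pan, 300 mm off (house 80 mm tall); x across it. Midway a pointer reaches 145 mm up. Two weights fit, 28 mm either side along x.
- beam (a joint): Tilt of the balance beam (rad): 0 level; -0.16, on its stop, at the start with the house's pan down and the empty pan up; +0.16 the other way. With the 200 g alone it stays on the stop; when balanced it comes to rest nearly level within about 2 s.

How it is judged:
By the outcome, as a careful person would: the job done as asked, in the order asked, and still so for the second after the job is handed in, with the robot touching nothing.
It also fails if it takes over 58 s, if anything falls off the work surface, if the arm or the gripper's body presses on something with over 40 N, if the wrist force passes 120 N, or if a joint passes its speed limit or range.

## Working session

There is one attempt and no reset: what is moved stays moved. The work goes in short steps, Python scripts to look and compute and a tool call to move; the robot and the scene stay as the last step left them, time stands still between calls to the robot, and variables do not carry over. Pictures are saved under pics/ and viewed, at most 10 in all, crops included, and the job is handed in when it is done.

Besides the shell and the picture viewer there is one more tool, called in YAML: its name, and indented under it one key for each argument. carry_out: Moves the arm, as the interface text tells. Its arguments: {"type":"object","properties":{"targets":{"type":"array"},"claw":{"type":"number"},"grip_force":{"type":"number"}},"required":["targets"]}

```bash
ls; mkdir -p pics; cat > h.py <<'E'
import numpy as np, cv2
from scipy.spatial.transform import Rotation as Ro
from cell import env, cams, ticket
def pose():
    o=env.get_obs(); return np.array(o["eef_pos"]), Ro.from_euler('xyz',o["orientation"],degrees=True).as_matrix(), o
def campose(name, P=None):
    p=cams.camera_params(name)
    if "R" in p:
        R=np.array(p["R"]); return R.T, -R.T@np.array(p["t"]), p
    T=np.array(p["T_tool_cam"]); pos,R,_=P or pose()
    return R@T[:3,:3], R@T[:3,3]+pos, p
def K(p):
    f=192/np.tan(np.radians(p["fov_y"])/2); return np.array([[f,0,p["cx"]],[0,f,p["cy"]],[0,0,1]]), np.array(p["dist_coeffs"],float)
def px2w(u,v,d,cp):
    R,t,p=cp; k,D=K(p); n=cv2.undistortPoints(np.array([[[u,v]]],float),k,D)[0,0]
    return R@(np.array([n[0],n[1],1])*d)+t
def w2px(X,cp):
    R,t,p=cp; k,D=K(p); c=R.T@(np.array(X)-t); return cv2.projectPoints(c[None],np.zeros(3),np.zeros(3),k,D)[0][0,0]
E
python3 - <<'E'
from h import *
np.set_printoptions(precision=1,suppress=True)
_,_,o=pose(); print({k:np.round(v,2) for k,v in o.items()})
for c in ["scene","top"]:
    im,d=cams.grab_frame(c); cv2.imwrite(f"pics/{c}0.png",im); cp=campose(c); print(c,cp[1],cp[2]["fov_y"])
    for q in ["weight_200","weight_100","pan_floor"]:
        for r in cams.mark_of(q,c)[:4]:
            X=cp[0]@np.array(r["centre"])+cp[1]; print(q,round(r["score"],2),X,w2px(X,cp))
E
```

```text
pics
{'time': np.float64(0.0), 'q': array([-75.2,  35.3,  -0.7,  81.6,   0.5,  63.2,  -2.3]), 'joint_vel': array([-0. , -0.1, -0. ,  0. ,  0. ,  0.1,  0. ]), 'tau': array([  0. , -45.9,   0.2, -16.6,  -0.1,   0. ,   0. ]), 'eef_pos': array([182.4, 623.1, 217.5]), 'orientation': array([-179.8,    0. ,  163.7]), 'ft_force': array([ 0.4, -0.6,  0.1]), 'ft_torque': array([-0.,  0., -0.]), 'finger_force': np.float64(0.0), 'gripper_width': np.float64(1.0)}
scene [1161.  -527.   592.3] 42.422014425105445
weight_200 0.89 [ 454.9 -187.3    4.6] [196.  231.3]
weight_200 0.55 [ 571.8 -213.    -0.5] [214.6 271.5]
weight_100 0.89 [ 454.9 -187.3    4.6] [196.  231.3]
weight_100 0.55 [ 571.8 -213.    -0.5] [214.6 271.5]
pan_floor 0.97 [485.9  15.4 133.9] [290.9 152.6]
top [420.8 -85.3 926.4] 51.77296917892872
weight_200 0.68 [ 460.9 -185.2    4.7] [290.6 234.1]
weight_200 0.47 [ 577.5 -207.2   -0. ] [299.6 185. ]
weight_100 0.68 [ 460.9 -185.2    4.7] [290.6 234.1]
weight_100 0.47 [ 577.5 -207.2   -0. ] [299.6 185. ]
```

View pics/scene0.png

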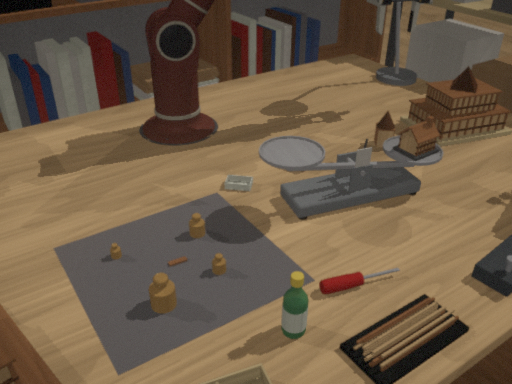

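View pics/top0.png

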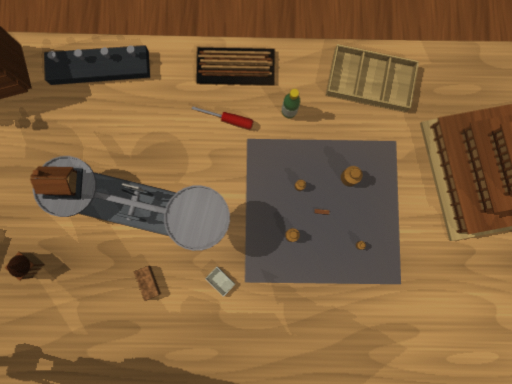

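```bash
cat >> h.py <<'E'
def cloud(c):
    P=pose() if c=="wrist" else None
    im,d=cams.grab_frame(c); cp=campose(c,P); R,t,p=cp; k,D=K(p)
    v,u=np.mgrid[0:384,0:512]; n=cv2.undistortPoints(np.stack([u,v],-1).reshape(-1,1,2).astype(float),k,D)[:,0]
    X=np.c_[n,np.ones(len(n))]*d.reshape(-1,1)@R.T+t; X[d.ravel()==0]=np.nan
    return im,X.reshape(384,512,3),cp
E
python3 - <<'E'
from h import *
np.set_printoptions(precision=1,suppress=True)
for c in ["scene","top"]:
    im,X,cp=cloud(c); X=X.reshape(-1,3); X=X[~np.isnan(X[:,0])]
    for n,q in dict(w200=(458,-186),w100=(575,-209)).items():
        near=X[np.hypot(*(X[:,:2]-q).T)<35]; m=near[near[:,2]>12]
        z0=np.median(near[near[:,2]<8,2]); top=m[m[:,2]>m[:,2].max()-8]
        print(c,n,"bench",z0,"zmax",m[:,2].max(),"n",len(m),"lo",m.min(0),"hi",m.max(0),"knob",top.mean(0))
    near=X[np.hypot(*(X[:,:2]-(486,15)).T)<75]; m=near[(near[:,2]>120)&(near[:,2]<150)]
    print(c,"pan",np.median(m,0),(m.min(0)+m.max(0))/2,m.min(0),m.max(0))
    for q in [(540,310)]:
        m=X[(np.hypot(*(X[:,:2]-q).T)<90)&(X[:,2]>70)]
        print("housepan",np.median(m,0),m.min(0),m.max(0))
        f=m[abs(m[:,2]-np.median(m[m[:,2]<100,2]))<6]; print((f.min(0)+f.max(0))/2,f.min(0),f.max(0))
    b=X[(X[:,0]<700)&(X[:,1]>150)&(X[:,2]>120)]
    print("tall: ",b.min(0),b.max(0))
    for y0 in range(-300,700,100):
        s=X[(X[:,1]>=y0)&(X[:,1]<y0+100)&(X[:,0]>250)&(X[:,0]<750)]
        if len(s): i=s[:,2].argmax(); print(y0,s[i])
E
```

```text
scene w200 bench 1.4387138897453724 zmax 47.471996554422276 n 267 lo [ 444.3 -203.2   12.2] hi [ 474.4 -173.2   47.5] knob [ 460.  -188.7   44.1]
scene w100 bench 1.0381842673834853 zmax 39.11144919525498 n 189 lo [ 566.  -219.3   12.2] hi [ 588.5 -194.3   39.1] knob [ 576.8 -207.7   35.5]
scene pan [487.7  15.  135.2] [484.1  16.1 135.6] [416.6 -49.9 130.1] [551.6  82.  141.1]
housepan [572.  284.3  98.3] [487.2 221.   70. ] [619.3 368.4 167.3]
[553.2 303.2  89.1] [487.2 238.1  83.2] [619.3 368.4  95.1]
tall:  [-780.  150.  120.] [ 588.1 1529.3  321. ]
-300 [ 576.9 -203.3   39.1]
-200 [ 749.9 -183.   114.8]
-100 [477.3 -48.  141.1]
0 [531.6  58.3 141.1]
100 [542.  168.6 146. ]
200 [556. 293. 154.]
300 [564.2 328.2 167.3]
400 [381.  405.1  97. ]
500 [425.1 592.6 124.8]
600 [418.7 659.5 179.9]
top w200 bench 0.7671505886680166 zmax 48.761671541992655 n 152 lo [ 444.3 -201.9   12.2] hi [ 473.6 -172.4   48.8] knob [ 458.5 -187.5   44.8]
top w100 bench 0.8779827007058429 zmax 38.179296304509876 n 91 lo [ 563.6 -217.1   12.4] hi [ 586.  -194.2   38.2] knob [ 575.1 -206.8   35.5]
top pan [485.3  17.3 134.5] [486.5  17.3 135.8] [421.4 -47.8 129.4] [551.7  82.4 142.3]
housepan [547.9 294.9  90.9] [489.  220.1  70.3] [618.5 372.1 166.9]
[553.7 306.1  87.6] [489.  240.2  81.6] [618.5 372.1  93.5]
tall:  [530.7 150.3 120.2] [586.8 345.5 166.9]
-300 [ 578.1 -207.6   38.2]
-200 [ 749.9 -182.4  117.8]
-100 [511.2 -41.3 141.1]
0 [548.5  25.4 142.3]
100 [540.3 165.9 143.4]
200 [554.7 289.7 153.7]
300 [567.5 322.4 166.9]
400 [385.4 401.6  98.1]
500 [700.8 503.5   4.5]
```

carry_out:
  targets: [0,0,-25,0,0,-0.054,-43,-38,0,0,0,0,-43,-38,0,0,0,0,-43,-38,0,0,0,0,-43,-38,0,0,0,0]
  claw: 1
  grip_force: 20

```text
time: 1.12
eef_pos: [316.4, 435.0, 244.0]
orientation: [180.0, 0.0, 166.8]
ft_force: [0.4, 0.7, 1.2]
gripper_width: 0.998
finger_force: 0.0
```

carry_out:
  targets: [-43,-38,0,0,0,0,-43,-38,0,0,0,0,-43,-38,0,0,0,0,-43,-38,0,0,0,0,-43,-38,0,0,0,0]

```text
time: 1.75
eef_pos: [482.2, 200.9, 244.1]
orientation: [180.0, 0.0, 166.8]
ft_force: [0.6, 0.7, 0.7]
gripper_width: 1.001
finger_force: 0.0
```

```bash
cat > plan.py <<'E'
# python3 plan.py x y z : shift in tool axes from here; turn about tool z to yaw 166.8, tilt rotvec
import sys
from h import *
pos,R,o=pose(); g=np.array([float(a) for a in sys.argv[1:4]])
Rt=Ro.from_euler('xyz',[180,0,166.8],degrees=True).as_matrix()
print("t",round(o["time"],2),"pos",pos.round(1),"rpy",np.round(o["orientation"],2),"q",np.round(o["q"],0),"F",np.round(o["ft_force"],1),"w",round(o["gripper_width"],3))
s=R.T@(g-pos); print("shift",s.round(1),"norm",np.linalg.norm(s).round(1),"turn",Ro.from_matrix(R.T@Rt).as_rotvec().round(3))
E
python3 plan.py 459 -187.5 120
```

```text
t 1.75 pos [482.2 200.9 244.1] rpy [1.7995e+02 4.0000e-02 1.6679e+02] q [-27.  22.   3. 101.  -1.  57.  53.] F [0.6 0.7 0.7] w 1.001
shift [ -66.1 -383.5  123.8] norm 408.4 turn [ 0.001  0.001 -0.   ]
```

carry_out:
  targets: [-9,-57,0,0,0,0,-9,-57,0,0,0,0,-9,-57,0,0,0,0,-9,-57,0,0,0,0,-9,-57,0,0,0,0]

```text
time: 2.38
eef_pos: [459.7, -87.2, 244.1]
orientation: [180.0, 0.1, 166.8]
ft_force: [0.0, -0.0, 0.7]
gripper_width: 1.002
finger_force: 0.0
```

```bash
cat > look.py <<'E'
import sys
from h import *
np.set_printoptions(precision=1,suppress=True)
im,X,cp=cloud("wrist"); cv2.imwrite(f"pics/{sys.argv[1]}.png",im)
for n,q,zt in (("w200",(459,-187.5),45),("w100",(575.5,-207),36)):
    f=X.reshape(-1,3); m=f[(np.hypot(*(f[:,:2]-q).T)<35)]; b=m[m[:,2]<8]; m=m[m[:,2]>12]
    if len(m)>20:
        t=m[m[:,2]>m[:,2].max()-6]
        print(n,len(m),"bench",np.median(b[:,2]) if len(b) else None,"lo",m.min(0),"hi",m.max(0),"mid",(m.min(0)+m.max(0))/2,"knob",t.mean(0))
for r in cams.mark_of("weight_200","wrist")[:4]: print(round(r["score"],2),cp[0]@np.array(r["centre"])+cp[1])
E
python3 look.py w1; python3 plan.py 459 -187.5 120
```

```text
w200 436 bench 0.005280402039318233 lo [ 443.8 -202.1   12.1] hi [ 473.1 -158.   353. ] mid [ 458.4 -180.   182.5] knob [ 451.6 -161.6  351.5]
0.76 [ 460.2 -186.6    5.1]
0.4 [ 574.4 -206.4    3.3]
t 2.48 pos [458.5 -93.4 244.2] rpy [-1.7975e+02  1.0000e-01  1.6601e+02] q [  2.  18.   9. 109.  -3.  54.  88.] F [-0.3 -0.1 -0.7] w 1.0
shift [-23.  -90.6 124.6] norm 155.8 turn [-0.004  0.002 -0.014]
```

carry_out:
  targets: [-7,-30,30,0,0,0,-7,-30,30,0,0,0,-7,-30,30,0,0,0,0,0,0,0,0,0,0,0,0,0,0,0]

```text
time: 3.1
eef_pos: [460.3, -176.6, 154.1]
orientation: [179.9, 0.0, 166.9]
ft_force: [-0.4, 0.1, 0.2]
gripper_width: 0.997
finger_force: 0.0
```

```bash
python3 look.py w2; python3 plan.py 459 -187.5 4
```

```text
w200 12487 bench -0.03278497597483465 lo [ 424.2 -207.1   12.1] hi [ 472.9 -156.8  279.1] mid [ 448.5 -182.   145.6] knob [ 435.  -181.5  275.9]
w100 104 bench 0.018588333363595666 lo [ 569.9 -219.2   21.5] hi [ 585.4 -197.3   37.1] mid [ 577.7 -208.3   29.3] knob [ 575.4 -207.3   35.4]
0.77 [ 458.  -190.2    4.7]
0.63 [ 573.1 -204.5    1.5]
t 3.2 pos [ 460.7 -176.3  154.7] rpy [1.7996e+02 1.1000e-01 1.6693e+02] q [ 13.  26.   8. 112.  -6.  42. 101.] F [ 1.2 -0.3  0.8] w 1.0
shift [ -0.6 -11.4 150.6] norm 151.1 turn [0.001 0.002 0.002]
```

View pics/w2.png

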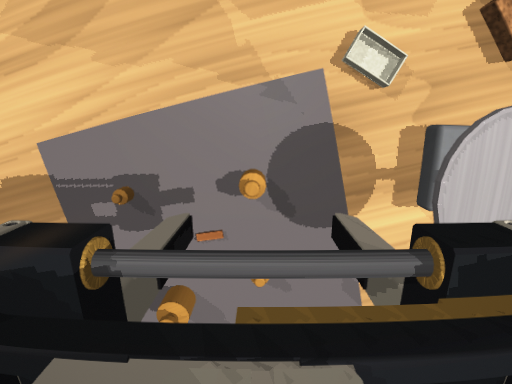

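carry_out:
  targets: [-1,-12,40,0,0,0,0,0,45,0,0,0,0,0,40,0,0,0,0,0,17,0,0,0,0,0,8,0,0,0]

```text
time: 3.82
eef_pos: [458.5, -188.6, 3.5]
orientation: [180.0, 0.0, 166.9]
ft_force: [0.5, -0.4, 0.7]
gripper_width: 1.0
finger_force: 0.0
```

```bash
python3 plan.py 459 -188 4
```

```text
t 3.83 pos [ 458.5 -188.6    3.5] rpy [1.7996e+02 2.0000e-02 1.6689e+02] q [ 17.  41.   5. 118.  -9.  21. 105.] F [ 0.5 -0.4  0.7] w 1.0
shift [-0.3  0.7 -0.5] norm 0.9 turn [0.001 0.    0.002]
```

carry_out:
  targets: [0,0,0,0,0,0,0,0,0,0,0,0,0,0,0,0,0,0,0,0,0,0,0,0,0,0,0,0,0,0]
  claw: 0
  grip_force: 20

```text
time: 4.45
eef_pos: [457.9, -189.8, 3.9]
orientation: [-180.0, 0.0, 166.8]
ft_force: [-0.1, -1.5, 0.2]
gripper_width: 0.51
finger_force: 0.0
```

```bash
python3 plan.py 459 -188 4
```

```text
t 4.45 pos [ 457.9 -189.8    3.9] rpy [-1.7999e+02  2.0000e-02  1.6677e+02] q [ 17.  41.   5. 118.  -9.  21. 105.] F [-0.1 -1.5  0.2] w 0.51
shift [-0.6  2.  -0.1] norm 2.1 turn [-0.  0. -0.]
```

carry_out:
  targets: [0,0,0,0,0,0,0,0,0,0,0,0,0,0,0,0,0,0,0,0,0,0,0,0,0,0,0,0,0,0]

```text
time: 5.08
eef_pos: [457.9, -189.3, 3.7]
orientation: [180.0, -0.0, 166.8]
ft_force: [-0.6, 0.8, 1.2]
gripper_width: 0.321
finger_force: 20.0
```

```bash
python3 plan.py 459 -188 200
```

```text
t 5.08 pos [ 457.9 -189.3    3.7] rpy [ 1.7998e+02 -1.0000e-02  1.6680e+02] q [ 17.  41.   5. 118.  -9.  21. 105.] F [-0.6  0.8  1.2] w 0.321
shift [  -0.7    1.6 -196.3] norm 196.3 turn [ 0. -0. -0.]
```

carry_out:
  targets: [0,0,-20,0,0,0,0,0,-40,0,0,0,0,0,-50,0,0,0,0,0,-50,0,0,0,0,0,-40,0,0,0]

```text
time: 5.7
eef_pos: [457.4, -190.2, 205.3]
orientation: [-180.0, 0.0, 166.7]
ft_force: [1.0, -0.7, -2.6]
gripper_width: 0.326
finger_force: 20.0
```

```bash
python3 - <<'E'
from h import *
np.set_printoptions(precision=1,suppress=True)
for c in ["scene","top","wrist"]:
    im,X,cp=cloud(c); cv2.imwrite(f"pics/lift_{c}.png",im)
    for r in cams.mark_of("pan_floor",c)[:1]: print(c,round(r["score"],2),cp[0]@np.array(r["centre"])+cp[1])
E
python3 plan.py 458.7 22.9 204
```

```text
scene 0.63 [487.1  15.3 134.2]
top 0.6 [492.7  17.4 132.7]
wrist 0.97 [486.2  16.5 134. ]
t 6.0 pos [ 456.3 -189.3  201.9] rpy [179.98  -0.24 166.76] q [ 13.  23.  10. 108.  -5.  50. 102.] F [-0.2  0.3 -3.1] w 0.326
shift [ 46.3 207.1  -1.9] norm 212.2 turn [ 0.    -0.004 -0.001]
```

carry_out:
  targets: [9,40,0,0,0,0,12,54,0,0,0,0,12,54,0,0,0,0,9,40,0,0,0,0,4,19,0,0,0,0]

```text
time: 6.62
eef_pos: [458.9, 25.3, 201.7]
orientation: [-180.0, -0.3, 167.0]
ft_force: [-0.5, -0.5, -2.0]
gripper_width: 0.328
finger_force: 20.0
```

```bash
python3 - <<'E'
from h import *
np.set_printoptions(precision=1,suppress=True)
im,X,cp=cloud("wrist"); cv2.imwrite("pics/overpan.png",im)
for r in cams.mark_of("pan_floor","wrist")[:1]: print(round(r["score"],2),cp[0]@np.array(r["centre"])+cp[1])
f=X.reshape(-1,3); m=f[(abs(f[:,2]-134)<10)&(np.hypot(*(f[:,:2]-(486,16)).T)<80)]; print(np.median(m[:,2]),m.min(0),m.max(0))
E
python3 plan.py 459 23 138.5
```

```text
0.22 [459.6  27.9 203. ]
133.52450063093002 [421.  -45.1 129.8] [551.9  81.4 140.1]
t 6.72 pos [459.2  25.1 201.9] rpy [-179.99   -0.24  167.09] q [-11.  20.   7. 113.  -3.  47.  75.] F [-0.3  0.2 -2.3] w 0.325
shift [-0.5 -2.1 63.4] norm 63.4 turn [-0.    -0.004  0.005]
```

View pics/overpan.png

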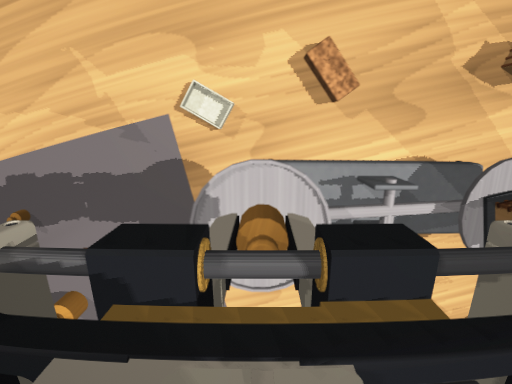

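carry_out:
  targets: [0,-2,35,0,0,0,0,0,17,0,0,0,0,0,7,0,0,0,0,0,3,0,0,0,0,0,1,0,0,0]

```text
time: 7.35
eef_pos: [460.3, 20.0, 140.9]
orientation: [-180.0, 0.0, 166.7]
ft_force: [-0.1, 0.2, -1.9]
gripper_width: 0.324
finger_force: 20.0
```

```bash
python3 plan.py 459 23.4 138
```

```text
t 7.35 pos [460.3  20.  140.9] rpy [-1.8000e+02  4.0000e-02  1.6675e+02] q [-10.  25.   6. 117.  -4.  38.  76.] F [-0.1  0.2 -1.9] w 0.324
shift [2.  3.  2.9] norm 4.6 turn [-0.     0.001 -0.001]
```

carry_out:
  targets: [1,2.5,0,0,0,0,0,0,1,0,0,0,0,0,1,0,0,0,0,0,0,0,0,0,0,0,0,0,0,0]

```text
time: 7.98
eef_pos: [459.6, 23.0, 138.7]
orientation: [-180.0, 0.0, 166.8]
ft_force: [-0.2, -0.3, -2.7]
gripper_width: 0.324
finger_force: 20.0
```

```bash
python3 plan.py 459 23.4 138
```

```text
t 7.97 pos [459.6  23.  138.7] rpy [-180.      0.    166.78] q [-10.  25.   6. 118.  -5.  37.  76.] F [-0.2 -0.3 -2.7] w 0.324
shift [0.6 0.2 0.7] norm 1.0 turn [-0.  0. -0.]
```

carry_out:
  targets: [0,0,1,0,0,0,0,0,0,0,0,0,0,0,0.5,0,0,0,0,0,0,0,0,0,0,0,0,0,0,0]

```text
time: 8.6
eef_pos: [459.5, 23.0, 137.3]
orientation: [-180.0, 0.0, 166.8]
ft_force: [-0.4, -0.2, -0.5]
gripper_width: 0.327
finger_force: 20.0
```

carry_out:
  targets: [0,0,0,0,0,0,0,0,0,0,0,0,0,0,0,0,0,0,0,0,0,0,0,0,0,0,0,0,0,0]
  claw: 0.55

```text
time: 9.22
eef_pos: [459.5, 23.0, 137.1]
orientation: [-180.0, -0.0, 166.8]
ft_force: [0.5, -1.0, 0.5]
gripper_width: 0.547
finger_force: 0.0
```

carry_out:
  targets: [0,0,-5,0,0,0,0,0,-10,0,0,0,0,0,-20,0,0,0,0,0,-30,0,0,0,0,0,-30,0,0,0]

```text
time: 9.85
eef_pos: [459.5, 23.0, 233.7]
orientation: [180.0, 0.0, 166.8]
ft_force: [-0.9, 0.2, -0.5]
gripper_width: 0.548
finger_force: 0.0
```

```bash
python3 - <<'E'
from h import *
np.set_printoptions(precision=1,suppress=True)
P=pose(); im,X,cp=cloud("wrist"); cv2.imwrite("pics/placed200.png",im)
f=X.reshape(-1,3); m=f[(f[:,2]>150)&(f[:,2]<185)&(np.hypot(*(f[:,:2]-(459,23)).T)<30)]
t=m[m[:,2]>m[:,2].max()-6]; print(len(m),m.min(0),m.max(0),t.mean(0))
m=f[(abs(f[:,2]-134)<10)&(np.hypot(*(f[:,:2]-(486,16)).T)<80)]; print(np.median(m[:,2]),m.min(0),m.max(0))
im,X,cp=cloud("scene"); cv2.imwrite("pics/placed200s.png",cv2.resize(im[100:230,230:450],None,fx=3,fy=3))
E
python3 plan.py 575.5 -207 235
```

```text
875 [443.6   7.4 150.1] [474.   37.6 180. ] [458.3  22.7 177.7]
133.42651776084534 [421.  -46.3 130.2] [534.3  81.5 144. ]
t 9.95 pos [461.8  23.1 235.7] rpy [179.85   0.43 166.77] q [-11.  17.   8. 110.  -3.  52.  74.] F [ 0.2  0.8 -0.3] w 0.551
shift [-163.3 -198.     1.4] norm 256.6 turn [ 0.003  0.008 -0.   ]
```

View pics/placed200.png

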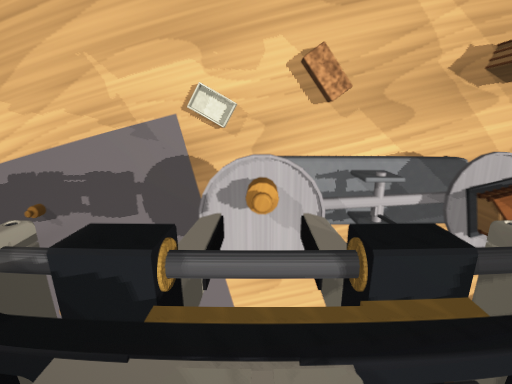

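carry_out:
  targets: [-25,-31,0,0,0,0,-36,-44,0,0,0,0,-40,-48,0,0,0,0,-38,-45,0,0,0,0,-24,-29,0,0,0,0]

```text
time: 10.58
eef_pos: [573.2, -209.3, 231.3]
orientation: [-179.9, -0.1, 166.6]
ft_force: [0.1, -1.1, -0.5]
gripper_width: 0.546
finger_force: 0.0
```

```bash
sed -i 's/m=m\[m\[:,2\]>12\]/m=m[(m[:,2]>12)\&(m[:,2]<60)]/' look.py; python3 look.py w3; python3 plan.py 575.5 -207 3.5
```

```text
w100 225 bench -0.06299958695097985 lo [ 563.8 -218.9   12.2] hi [ 586.5 -194.9   37.4] mid [ 575.1 -206.9   24.8] knob [ 574.4 -206.7   35. ]
0.79 [ 574.4 -205.5    2.2]
0.77 [457.9  24.  139.4]
t 10.68 pos [ 572.8 -211.7  230.9] rpy [-1.7978e+02 -3.0000e-02  1.6637e+02] q [ 12.  31.  10.  88.  -6.  62. 100.] F [-0.2  0.5  0.1] w 0.55
shift [ -1.6   6.1 227.3] norm 227.4 turn [-0.004 -0.001 -0.007]
```

carry_out:
  targets: [-1,4,45,0,0,0,0,0,50,0,0,0,0,0,50,0,0,0,0,0,45,0,0,0,0,0,25,0,0,0]

```text
time: 11.3
eef_pos: [573.0, -200.0, 14.3]
orientation: [179.9, -0.3, 166.9]
ft_force: [-1.2, -0.1, 0.9]
gripper_width: 0.548
finger_force: 0.0
```

```bash
python3 plan.py 575.3 -207 3
```

```text
t 11.3 pos [ 573.  -200.    14.3] rpy [179.91  -0.3  166.86] q [ 13.  46.   7.  99.  -9.  35. 102.] F [-1.2 -0.1  0.9] w 0.548
shift [-3.9 -6.3 11.3] norm 13.5 turn [ 0.001 -0.005  0.001]
```

carry_out:
  targets: [-1,-2,3,0,0,0,-1,-2,3,0,0,0,0,0,3,0,0,0,0,0,0,0,0,0,0,0,0,0,0,0]

```text
time: 11.92
eef_pos: [576.4, -206.7, 8.7]
orientation: [-180.0, 0.1, 166.8]
ft_force: [-0.3, 0.1, -0.0]
gripper_width: 0.55
finger_force: 0.0
```

```bash
python3 plan.py 575.3 -207 3
```

```text
t 11.93 pos [ 576.4 -206.7    8.7] rpy [-1.8000e+02  5.0000e-02  1.6678e+02] q [ 13.  47.   7.  99.  -9.  35. 102.] F [-0.3  0.1 -0. ] w 0.55
shift [ 1.  -0.5  5.7] norm 5.8 turn [-0.     0.001 -0.   ]
```

carry_out:
  targets: [1,0,5.5,0,0,0,0,0,0,0,0,0,0,0,0,0,0,0,0,0,0,0,0,0,0,0,0,0,0,0]
  claw: 0

```text
time: 12.55
eef_pos: [575.0, -206.5, 2.6]
orientation: [-180.0, -0.0, 166.8]
ft_force: [-0.4, 0.2, -1.8]
gripper_width: 0.257
finger_force: 20.0
```

carry_out:
  targets: [0,0,0,0,0,0,0,0,0,0,0,0,0,0,-5,0,0,0,0,0,-15,0,0,0,0,0,-15,0,0,0]

```text
time: 13.18
eef_pos: [575.4, -206.7, 39.1]
orientation: [-180.0, 0.1, 166.8]
ft_force: [0.2, 0.7, -0.5]
gripper_width: 0.26
finger_force: 20.0
```

carry_out:
  targets: [0,0,-35,0,0,0,0,0,-45,0,0,0,0,0,-45,0,0,0,0,0,-40,0,0,0,0,0,-20,0,0,0]

```text
time: 13.8
eef_pos: [576.0, -207.0, 226.9]
orientation: [-180.0, 0.3, 166.8]
ft_force: [1.1, -0.3, -1.1]
gripper_width: 0.26
finger_force: 20.0
```

```bash
python3 plan.py 513.3 10.3 220; python3 - <<'E'
from h import *
im,X,cp=cloud("scene"); cv2.imwrite("pics/lift100.png",im)
E
```

```text
t 13.8 pos [ 576.  -207.   226.9] rpy [-179.96    0.33  166.77] q [ 11.  31.  10.  88.  -6.  61. 100.] F [ 1.1 -0.3 -1.1] w 0.26
shift [110.8 197.2   6.2] norm 226.3 turn [-0.001  0.006 -0.001]
```

View pics/lift100.png

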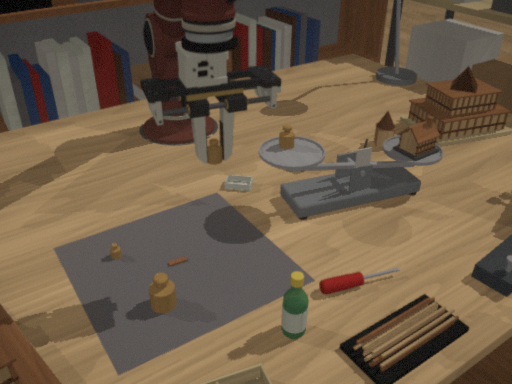

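carry_out:
  targets: [18,32,0,0,0,0,27,48,0,0,0,0,28,50,0,0,0,0,24,43,0,0,0,0,14,24,0,0,0,0]

```text
time: 14.48
eef_pos: [510.8, 14.0, 223.0]
orientation: [179.9, -0.0, 167.0]
ft_force: [0.5, -0.7, -0.9]
gripper_width: 0.26
finger_force: 20.0
```

carry_out:
  targets: [0,0,0,0,0,0,0,0,10,0,0,0,0,0,20,0,0,0,0,0,10,0,0,0,0,0,0,0,0,0]

```text
time: 15.1
eef_pos: [511.7, 9.4, 181.7]
orientation: [-179.9, -0.1, 166.7]
ft_force: [-0.6, 1.0, -1.5]
gripper_width: 0.26
finger_force: 20.0
```

```bash
python3 plan.py 513.3 10.3 138; python3 - <<'E'
from h import *
np.set_printoptions(precision=1,suppress=True)
im,X,cp=cloud("wrist")
f=X.reshape(-1,3); m=f[(f[:,2]>150)&(f[:,2]<185)&(np.hypot(*(f[:,:2]-(459,23)).T)<26)]
t=m[m[:,2]>m[:,2].max()-6]; print(len(m),m.min(0),m.max(0),t.mean(0))
im,X,cp=cloud("top");f=X.reshape(-1,3); m=f[(abs(f[:,2]-136)<10)&(np.hypot(*(f[:,:2]-(486,16)).T)<80)]; print(np.nanmedian(m[:,2]),m.min(0),m.max(0))
E
```

```text
t 15.1 pos [511.7   9.4 181.7] rpy [-1.7993e+02 -1.1000e-01  1.6666e+02] q [-10.  26.   9. 107.  -5.  48.  78.] F [-0.6  1.  -1.5] w 0.26
shift [-1.5  1.3 43.7] norm 43.7 turn [-0.001 -0.002 -0.002]
1540 [444.4   7.3 159.2] [475.1  37.5 180.2] [459.6  22.5 178. ]
134.53752223117772 [421.4 -46.1 130.1] [533.9  47.8 145. ]
```

carry_out:
  targets: [-1,1,17,0,0,0,0,0,14,0,0,0,0,0,8,0,0,0,0,0,3,0,0,0,0,0,0,0,0,0]

```text
time: 15.82
eef_pos: [513.4, 11.4, 140.7]
orientation: [-180.0, 0.0, 166.8]
ft_force: [-0.7, -0.3, -0.6]
gripper_width: 0.262
finger_force: 20.0
```

carry_out:
  targets: [0,0,0,0,0,0,0,0,0,0,0,0,0,0,0,0,0,0,0,0,0,0,0,0,0,0,0,0,0,0]

```text
time: 16.45
eef_pos: [513.3, 11.4, 140.7]
orientation: [-180.0, -0.0, 166.8]
ft_force: [0.5, 0.7, -0.7]
gripper_width: 0.257
finger_force: 20.0
```

carry_out:
  targets: [0,0,2,0,0,0,0,0,1,0,0,0,0,0,0.7,0,0,0,0,0,0,0,0,0,0,0,0,0,0,0]

```text
time: 17.08
eef_pos: [513.4, 11.4, 137.0]
orientation: [-180.0, 0.0, 166.8]
ft_force: [-0.5, 0.3, -0.9]
gripper_width: 0.254
finger_force: 20.0
```

```bash
python3 plan.py 513.3 10.3 136.5; python3 - <<'E'
from h import *
for i in range(6): print(np.round(env.get_obs()["ft_force"],1), end=" "); im,d=cams.grab_frame("scene")
cv2.imwrite("pics/near.png",cv2.resize(im[100:200,230:430],None,fx=4,fy=4))
E
```

```text
t 17.07 pos [513.4  11.4 137. ] rpy [-180.      0.    166.77] q [ -9.  29.   8. 110.  -6.  41.  79.] F [-0.5  0.3 -0.9] w 0.254
shift [-0.2 -1.1  0.5] norm 1.2 turn [-0.  0. -0.]
[-0.5  0.3 -0.9] [-0.5  0.3 -0.5] [-0.6 -0.  -2.2] [-0.4 -0.1 -0.8] [-0.2 -1.8 -2.1] [ 0.2 -0.4 -1.4]
```

View pics/near.png

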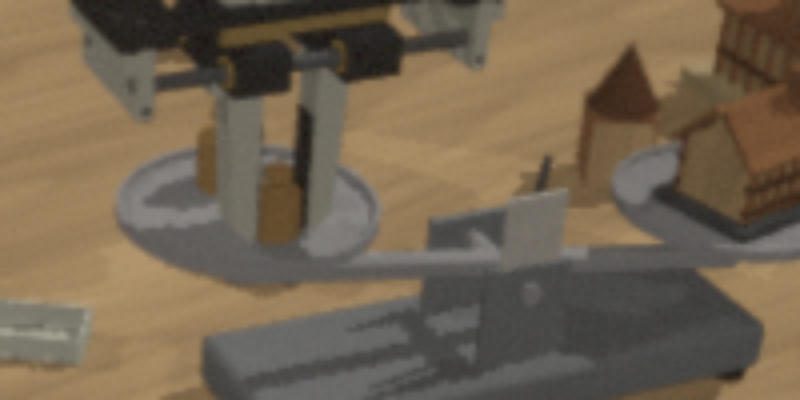

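carry_out:
  targets: [0,0,0.7,0,0,0,0,0,0,0,0,0,0,0,0,0,0,0,0,0,0,0,0,0,0,0,0,0,0,0]

```text
time: 18.0
eef_pos: [513.4, 11.4, 136.3]
orientation: [-180.0, 0.0, 166.8]
ft_force: [0.9, -0.1, 0.2]
gripper_width: 0.263
finger_force: 20.0
```

carry_out:
  targets: [0,0,0,0,0,0,0,0,0,0,0,0,0,0,0,0,0,0,0,0,0,0,0,0,0,0,0,0,0,0]
  claw: 0.5

```text
time: 18.62
eef_pos: [513.3, 11.4, 136.3]
orientation: [-180.0, -0.0, 166.8]
ft_force: [-0.4, -0.2, -0.5]
gripper_width: 0.499
finger_force: 0.0
```

carry_out:
  targets: [0,0,0,0,0,0,0,0,-5,0,0,0,0,0,-15,0,0,0,0,0,-30,0,0,0,0,0,-40,0,0,0]

```text
time: 19.25
eef_pos: [512.9, 11.4, 227.6]
orientation: [-180.0, -0.0, 166.8]
ft_force: [0.1, 1.2, 0.2]
gripper_width: 0.497
finger_force: 0.0
```

carry_out:
  targets: [0,0,-30,0,0,0,0,0,-20,0,0,0,0,0,0,0,0,0,0,0,0,0,0,0,0,0,0,0,0,0]

```text
time: 19.88
eef_pos: [512.6, 11.5, 275.3]
orientation: [-180.0, -0.1, 166.8]
ft_force: [-0.8, -0.1, 0.2]
gripper_width: 0.501
finger_force: 0.0
```

carry_out:
  targets: [0,0,0,0,0,0,0,0,0,0,0,0,0,0,0,0,0,0,0,0,0,0,0,0,0,0,0,0,0,0]

```text
time: 20.5
eef_pos: [513.3, 11.4, 276.3]
orientation: [-180.0, -0.0, 166.8]
ft_force: [0.6, 0.2, -0.1]
gripper_width: 0.497
finger_force: 0.0
```

carry_out:
  targets: [0,0,0,0,0,0,0,0,0,0,0,0,0,0,0,0,0,0,0,0,0,0,0,0,0,0,0,0,0,0]

```text
time: 21.12
eef_pos: [513.3, 11.4, 276.3]
orientation: [-180.0, -0.0, 166.8]
ft_force: [0.7, 0.5, 0.2]
gripper_width: 0.5
finger_force: 0.0
```

```bash
cat > chk.py <<'E'
from h import *
np.set_printoptions(precision=1,suppress=True)
for c in ["scene","wrist"]:
    im,X,cp=cloud(c); f=X.reshape(-1,3)
    if c=="scene": cv2.imwrite("pics/end.png",cv2.resize(im[80:230,230:450],None,fx=3.6,fy=3.6))
    def pan(q):
        m=f[(np.hypot(*(f[:,:2]-q).T)<58)&(f[:,2]>75)&(f[:,2]<200)]; h,e=np.histogram(m[:,2],np.arange(75,200,2)); i=h.argmax()
        s=m[abs(m[:,2]-e[i]-1)<4]; return np.median(s[:,2]),len(s)
    print(c,"pan z",pan((486,16.5)),"housepan z",pan((553.5,304.5)))
    for q in [(459,23),(513,11)]:
        m=f[(np.hypot(*(f[:,:2]-q).T)<24)&(f[:,2]>118)&(f[:,2]<175)]; print(len(m),m.min(0),m.max(0)) if len(m) else 0
E
python3 chk.py; python3 plan.py 513 11 220
```

```text
scene pan z (np.float64(107.74628412814224), 956) housepan z (np.float64(115.60324537316541), 401)
244 [445.9   5.2 118.2] [475.4  37.7 154.3]
155 [501.   -3.2 118.1] [526.9  20.5 144.7]
wrist pan z (np.float64(106.2097552832127), 5693) housepan z (np.float64(113.0754130648055), 2419)
575 [444.4   5.4 132.1] [474.6  35.5 153.2]
323 [500.6  -2.7 118.3] [524.6  20.8 143.6]
t 21.23 pos [513.3  11.4 276.2] rpy [-1.8000e+02 -1.0000e-02  1.6678e+02] q [-11.  20.  10.  99.  -4.  61.  77.] F [-0.6  0.2 -0.2] w 0.499
shift [ 0.2 -0.5 56.2] norm 56.2 turn [-0. -0. -0.]
```

View pics/end.png

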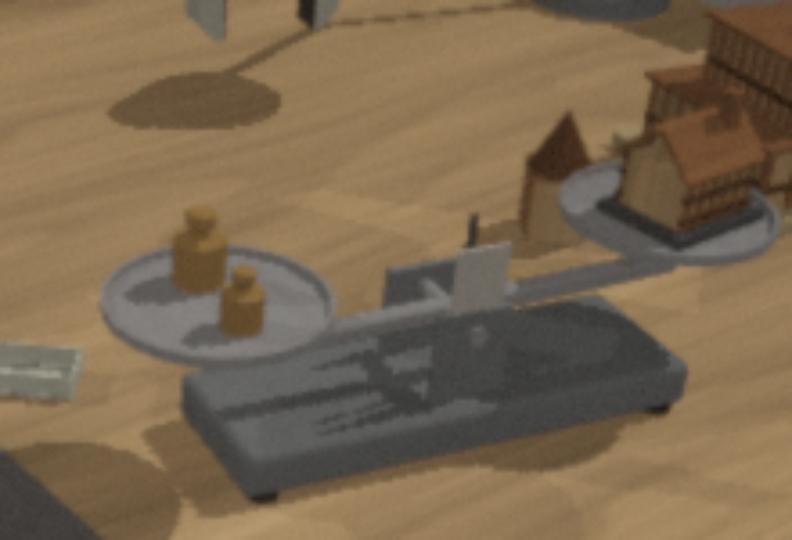

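Both weights stand upright in the pan at (200,250) and (242,303), and the beam is nearly level. I'll let it settle a little longer and check that it has stopped moving.

carry_out:
  targets: [0,0,0,0,0,0,0,0,0,0,0,0,0,0,0,0,0,0,0,0,0,0,0,0,0,0,0,0,0,0]

```text
time: 21.85
eef_pos: [513.3, 11.4, 276.3]
orientation: [-180.0, -0.0, 166.8]
ft_force: [-0.0, 0.7, 0.3]
gripper_width: 0.501
finger_force: 0.0
```

carry_out:
  targets: [0,0,0,0,0,0,0,0,0,0,0,0,0,0,0,0,0,0,0,0,0,0,0,0,0,0,0,0,0,0]

```text
time: 22.48
eef_pos: [513.3, 11.4, 276.3]
orientation: [-180.0, -0.0, 166.8]
ft_force: [0.5, -0.4, 0.6]
gripper_width: 0.498
finger_force: 0.0
```

```bash
python3 chk.py; python3 chk.py
```

```text
scene pan z (np.float64(107.69914121964445), 963) housepan z (np.float64(115.47396558935452), 404)
246 [444.5   4.7 118. ] [475.4  35.4 153.8]
153 [502.2  -3.7 118.2] [526.4  20.7 144.5]
wrist pan z (np.float64(106.2219690129483), 5703) housepan z (np.float64(112.99810031133944), 2320)
574 [444.5   5.3 131.5] [474.5  35.5 153.6]
327 [500.5  -2.6 118.1] [524.1  20.8 143.2]
scene pan z (np.float64(107.64680768952292), 958) housepan z (np.float64(115.49691526863438), 400)
247 [444.9   4.6 118.1] [475.2  35.8 153.8]
152 [502.7  -3.  118.2] [527.   20.2 145. ]
wrist pan z (np.float64(106.20238194626461), 5693) housepan z (np.float64(113.06920239103613), 2437)
575 [444.4   5.4 132.4] [474.5  35.5 153. ]
326 [500.5  -2.7 118.4] [524.1  20.8 143.4]
```

Everything has stopped moving, the tilt is about 0.02 rad (nearly level), and the arm is clear.

```bash
python3 -c "
from cell import ticket; print(ticket.job_done())"
```

```text
the job is handed in; nothing more can be done
None
```

The 200 g and 100 g weights stand upright beside each other in the formerly empty pan; the beam came to rest nearly level (tilt about 0.02 rad), the arm is clear, and I handed the job in at about 23 s.

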